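Sort the knee-joint parts and chock the shaft pin

TASK

Clear the mixed parts off the bench: stand the aluminium socket adapter upright in the empty bay of the oak stand, lay the white gear flat in the blue tray and the gold knee plate flat, boss up, in the green tray. Lay the long steel pin in the V-cradle, centred across both V-posts, and then stand the red chock upright astride it, between the posts, so the pin cannot roll. Leave everything released and at rest.

Things in the scene. Friction and masses are not known exactly. Their poses are not given: they have to be found in the camera images.
- adapter: loose aluminium socket adapter standing upright, 56 mm tall: round flange 42 mm across and 8 mm high at the foot, then a round body 30 mm across from 11 to 46 mm up, then a 22 mm boss with a dark hole on top. Origin: centre of its underside, z up. About 0.12 kg.
- gear: loose matte white nylon gear lying flat, 49 mm across the teeth and 18 mm thick, with a 24 mm hub on top reaching 26 mm. Origin: centre of its underside, z up. About 40 g.
- knee_plate: loose gold anodized knee cap plate lying flat, 64 mm long (its x) by 44 mm wide (its y) and 10 mm thick, with a 34 x 24 mm raised boss on top reaching 15 mm. Origin: centre of its underside, z up. About 80 g.
- pin: loose long steel dowel pin, round, 20 mm in diameter and 100 mm long, lying on the bench; it can roll. Origin: the middle of the pin, on its centre line (10 mm above the bench at the start). Its x axis runs along the pin. About 0.24 kg.
- chock: loose red straddle chock, a bridge on two legs: 30 mm long (its x), 52 mm across the legs (its y), 62 mm tall. Legs 7 mm thick; the passage between them, 38 mm wide and 36 mm high, runs along its x. A crossbar spans 36 to 46 mm up; on it a grip block 30 (x) by 26 mm (y) from 46 to 62 mm. Origin: centre between the feet at floor level, z up. About 80 g.
- stand: fixed oak stand, 72 mm (its x) by 124 mm (its y), with two bays open at the top. The bay on its +y side already holds another adapter, which is part of the stand. The empty bay, 60 x 60 mm inside, is centred 26 mm from the origin towards -y. Bay floor 10 mm and rim 20 mm above the bench. Origin: centre of its underside, z up.
- gear_tray: fixed blue open tray, 110 x 110 mm outside and 20 mm high, walls and floor 5 mm thick. Origin: centre of its underside, z up.
- plate_tray: fixed green open tray, 110 x 110 mm outside and 20 mm high, walls and floor 5 mm thick. Origin: centre of its underside, z up.
- cradle: fixed V-cradle: grey base 110 (its x) by 90 mm, 8 mm thick; two yellow V-posts at x = -36 and +36 mm, each 12 mm long (x), 36 mm wide, top 26 mm above the bench, 60 mm open between. The V runs along x at y = 0: bottom 16 mm up, sides 35 deg. A seated pin's centre line is 28 mm up. The chock's feet stand on the base between the posts, one each side of the pin. Origin: centre of underside, z up.

How it is judged:
On the way, in this order (a step that is already met when the one before it is completed fails the run):
1. the pin lies seated and released in both Vs of the cradle (x of pin in the frame of cradle between -0.015 and 0.015 m and y of pin in the frame of cradle between -0.008 and 0.008 m and z of pin in the frame of cradle between 0.0242 and 0.0322 m and linear speed of pin below 0.02 m/s and angular speed of pin below 0.3 rad/s and angle between the x axis of pin and the x axis of cradle, either way round below 0.12 rad and contact force between the fingers and pin below 0.5 N), for 0.2 s.
2. the chock stands astride the seated pin, on the cradle's base (x of pin in the frame of cradle between -0.015 and 0.015 m and y of pin in the frame of cradle between -0.008 and 0.008 m and z of pin in the frame of cradle between 0.0242 and 0.0322 m and linear speed of each of pin, chock below 0.02 m/s and angular speed of each of pin, chock below 0.3 rad/s and angle between the x axis of pin and the x axis of cradle, either way round below 0.12 rad and x of chock in the frame of cradle between -0.02 and 0.02 m and y of chock in the frame of cradle between -0.015 and 0.015 m and z of chock in the frame of cradle between 0.004 and 0.012 m and angle between chock's own z axis and vertical below 0.12 rad and angle between the x axis of chock and the x axis of cradle, either way round below 0.4 rad), for 0.2 s.
At the end, for the whole second after the job is handed in: At rest, heights +-4 mm, tilt < 0.12 rad. From target middle (x, y mm): pin seated in both Vs 15, 8, align 0.12 rad; chock astride it, feet on base 20, 15, align 0.4; adapter upright in empty bay 12, 12; gear flat in blue tray 28, 28; plate boss up in green tray 32, 32 (all of step 2 and x of adapter in the frame of stand between -0.012 and 0.012 m and y of adapter in the frame of stand between -0.038 and -0.014 m and z of adapter in the frame of stand between 0.006 and 0.014 m and angle between each of adapter, gear, knee_plate's own z axis and vertical below 0.12 rad and linear speed of each of adapter, gear, knee_plate below 0.02 m/s and angular speed of each of adapter, gear, knee_plate below 0.3 rad/s and x of gear in the frame of gear_tray between -0.028 and 0.028 m and y of gear in the frame of gear_tray between -0.028 and 0.028 m and z of gear in the frame of gear_tray between 0.001 and 0.009 m and x of knee_plate in the frame of plate_tray between -0.032 and 0.032 m and y of knee_plate in the frame of plate_tray between -0.032 and 0.032 m and z of knee_plate in the frame of plate_tray between 0.001 and 0.009 m); the robot touches nothing.
It also fails if it takes over 120 s, if anything falls off the work surface, if the arm or the gripper's body presses on something with over 40 N, if the wrist force passes 120 N, or if a joint passes its speed limit or range.

ROBOT

A 6-joint arm with a two-finger parallel gripper is mounted at the origin on the work surface. World frame = base frame: x ahead of the robot, y to its left, z up, the work surface at z = 0. Lengths are in m, angles in rad, forces in N, time in s.
With the tool pointing down it reaches from about 0.3 to 0.875 m from the base axis. Payload 6.4 kg.
Tool frame: the origin (TCP) lies on the mounting face of the last link; the fingertips stand 166 mm ahead of it and the grasp point (between the pads) lies 147 mm ahead of it; z points along the fingers, y is the direction in which the jaws open and shut (so a half turn about z gives the same grasp; the last joint's range is limited). The gripper opens to 88 mm and grips with 3 to 60 N. Pads are 18 mm wide; open, the fingers measure 123 mm over their backs; the gripper's body (75 mm by 187 mm) begins 45 mm behind the grasp point.
Start: joints at [-1.385, 0.181, 1.607, -0, 1.354, -0.206], TCP at [0.22, -0.531, 0.405] pointing down, gripper open.
Joint ranges: [-2.99, 2.99], [-0.89, 2.07], [0.3, 2.58], [-1.14, 4.28], [0, 2.63], [-3.12, 3.12]. Speed limits (rad/s): [2.57, 2.57, 3.01, 3.14, 3.14, 3.14].

INTERFACE

Orientations are given as [roll, pitch, yaw] about the fixed x, y, z axes, in that order (R = Rz(yaw) Ry(pitch) Rx(roll)).
In Python, from bench import sensors, vision, workorder gives the robot as it stands.
- The arm moves only by the tool drive_tool, never from a script. Its arguments are lists of equal length, an entry for each row: "rot": the turn, a rotation vector about the tool's x, y, z normalised to -1 to 1, where 1 is pi rad, a list of three; "xyz": the shift along the tool's x, y, z normalised to -1 to 1, where 1 is 400 mm, a list of three; "jaw": the opening, from 0 (shut) to 1 (fully open). A call has exactly 10 rows; each row is the pose to reach, as a shift and turn from the pose commanded when the call began, along the tool's axes at that moment, turning the shorter way round; what a row does not reach only later rows make up. A row lasts 1/8 s, in which the tool goes at most 62.5 mm and 10.7 degrees, less where a joint would pass 70% of its speed; a pose out of reach is approached as far as the arm can. A call with a number of a shift or a turn outside -1 to 1 is refused whole. A call with a gripper value outside its range is refused whole. The fingers move at their own pace and stop on an object; "force" is the grip in N (left out, the last holds). Time passes only in rows, so rows that repeat a pose let the fingers close, or fill a call up. It gives the time, the measured TCP pose, the force and the opening at its end, in the units of the state.
- sensors.observe(): the state, without advancing time (a new reading comes with each control period).
- vision.read_camera(name): name is "side" or "top"; returns (picture, depth): 384x512x3 uint8, red, green, blue; 384x512 float32, m along the optical axis (not along the pixel's ray), 0 where there is no reading.
- vision.camera_params(name): a dict with "fx", "fy", "cx", "cy" (pixels), "xyz" and "orientation" of the camera in the world. Camera axes: x right, y down, z forward; pixel columns grow to the right and rows downward; lengths in m; the calibration is good to about 2 mm. A picture is of the moment at which its call begins. camera_params takes no time and is no camera call.
- workorder.close_job(): hands the job in, once; it reports no verdict.
The state is a dict: "time": time; "q": joint angles; "joint_vel": joint speeds; "joint_torque": joint torques, N m; "eef_pos": TCP position; "tool_rot": TCP orientation; "wrist_force": force on the tool from outside, world axes, zero at the start; "torque": the same for the moment, N m; "width": finger opening in m.
Only numpy, scipy, OpenCV 4.12 (cv2) and the standard library are available. Lean on these libraries where they do the work, as an engineer would, in place of code of your own. Each camera call takes 0.05 s, during which the arm holds its last target. There are 200 camera calls.

## Working session

There is one attempt and no reset: what is moved stays moved. The work goes in short steps, Python scripts to look and compute and a tool call to move; the robot and the scene stay as the last step left them, time stands still between calls to the robot, and variables do not carry over. Pictures are saved under pics/ and viewed, about 12 in all and at most 16, crops included, and the job is handed in when it is done.

Besides the shell and the picture viewer there is one more tool, called after "Emit:" as name(argument=value, ...) on one line, values as JSON. drive_tool: Moves the arm, as the interface text tells. Its arguments: {"type":"object","properties":{"rot":{"type":"array"},"xyz":{"type":"array"},"jaw":{"type":"array"},"force":{"type":"number"}},"required":["rot","xyz","jaw"]}

```bash
ls; mkdir -p pics; python3 - <<'E'
from bench import sensors, vision
import cv2,numpy as np
print(sensors.observe())
for n in("side","top"):
    p,d=vision.read_camera(n); print(n,vision.camera_params(n))
    cv2.imwrite(f"pics/{n}0.png",p[:,:,::-1]); np.savez(f"{n}0.npz",p=p,d=d)
    print((d>0).mean())
E
```

```text
pics
{'time': 0.0, 'q': array([-1.38531319e+00,  1.81557283e-01,  1.60798280e+00,  8.74964692e-06,
        1.35379482e+00, -2.06312575e-01]), 'joint_vel': array([-0.00141613,  0.00011093,  0.0006808 , -0.00032049, -0.00154788,
       -0.00028585]), 'joint_torque': array([ 4.52759004e-04, -4.33859968e+01, -3.41851830e+01,  7.01359380e-02,
        3.85420339e-02, -1.25486790e-04]), 'eef_pos': array([ 0.21952775, -0.53118026,  0.40381294]), 'tool_rot': array([-3.13988911e+00, -3.65262351e-04,  3.91793510e-01]), 'wrist_force': array([-0.61234635, -0.72399054,  0.80145445]), 'torque': array([-0.05209075,  0.0117032 ,  0.03936212]), 'width': 0.08800250788599379}
side {'fx': 444.10037987773285, 'fy': 444.10037987773285, 'cx': 251.71862871840239, 'cy': 190.707288782231, 'xyz': array([0.34595771, 0.87583902, 0.96426218]), 'orientation': array([-2.38665629, -0.01741069, -2.9251291 ])}
0.9959309895833334
top {'fx': 370.3871852078939, 'fy': 370.3871852078939, 'cx': 257.2703210019401, 'cy': 191.38316790341563, 'xyz': array([ 0.40361688, -0.01494126,  1.13934328]), 'orientation': array([-3.03178776,  0.01364888, -1.58684737])}
0.9957784016927084
```

View pics/top0.png

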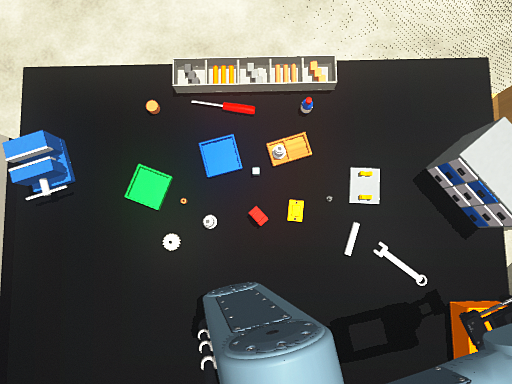

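View pics/side0.png

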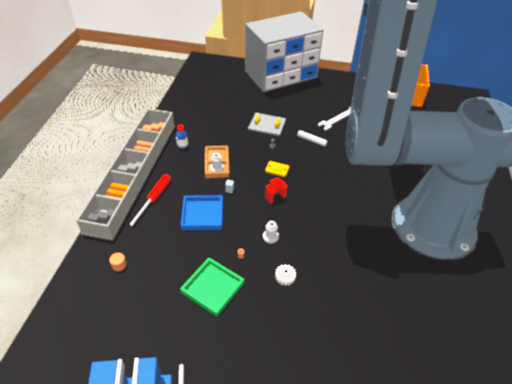

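Top view: green tray (148,187), blue tray (221,155), stand (289,149) with its empty bay on the right (300,147), cradle (365,186), knee plate (296,210), pin (352,238), chock (258,215), adapter (210,221), gear (171,241). All are visible in the side view as well.

```bash
cat > h.py <<'E'
import numpy as np,cv2
from scipy.spatial.transform import Rotation as R
from bench import sensors, vision
def cloud(n,d):
    c=vision.camera_params(n); v,u=np.mgrid[:384,:512]
    P=np.stack([(u-c["cx"])/c["fx"]*d,(v-c["cy"])/c["fy"]*d,d],-1)
    return P@R.from_euler("xyz",c["orientation"]).as_matrix().T+c["xyz"]
def px(n,p):
    c=vision.camera_params(n); q=(np.asarray(p)-c["xyz"])@R.from_euler("xyz",c["orientation"]).as_matrix()
    return q[...,:2]/q[...,2:]*c["fx"]+[c["cx"],c["cy"]]
def ray(n,uv,z):
    c=vision.camera_params(n); uv=np.atleast_2d(uv)
    r=np.c_[(uv-[c["cx"],c["cy"]])/c["fx"],np.ones(len(uv))]@R.from_euler("xyz",c["orientation"]).as_matrix().T
    return c["xyz"]+r*((z-c["xyz"][2])/r[:,2:])
E
cat > m.py <<'E'
from h import *
boxes=dict(green=(118,158,180,216),blue=(192,130,248,182),stand=(262,128,316,168),cradle=(345,162,384,208),plate=(284,196,308,226),pin=(340,218,364,260),chock=(244,200,272,230),adapter=(200,210,221,232),gear=(158,230,184,253))
p,d=[np.load("top0.npz")[k] for k in "pd"]; T=cloud("top",d)
s=np.load("side0.npz"); S=cloud("side",s["d"])
t=T[255:300,60:150].reshape(-1,3); print("table top",np.median(t[:,2]),t[:,2].std())
for k,(a,b,c,e) in boxes.items():
    g=p[b:e,a:c].max(-1)>90
    P=T[b:e,a:c][g]
    (cx,cy),(w,h),an=cv2.minAreaRect(P[:,:2].astype(np.float32)*1000)
    print(k,"n",g.sum(),"mean",P.mean(0).round(4),"zpct",np.percentile(P[:,2],[2,25,50,75,98]).round(4),"rect",np.round([cx,cy,w,h,an],1))
    lo,hi=P[:,:2].min(0)-.01,P[:,:2].max(0)+.01
    q=S.reshape(-1,3); col=s["p"].reshape(-1,3).max(-1)>90
    m=col&(q[:,:2]>lo).all(1)&(q[:,:2]<hi).all(1)&(q[:,2]<.12)
    if m.sum(): 
        Q=q[m]; (cx,cy),(w,h),an=cv2.minAreaRect(Q[:,:2].astype(np.float32)*1000)
        print("   side n",m.sum(),Q.mean(0).round(4),np.percentile(Q[:,2],[2,25,50,75,98]).round(4),np.round([cx,cy,w,h,an],1))
i=cv2.resize(p[120:264,110:400],None,fx=2.75,fy=2.75,interpolation=cv2.INTER_CUBIC); cv2.imwrite("pics/crop1.png",i[:,:,::-1])
E
python3 m.py
```

```text
table top 0.001842053296263746 0.06679890971535529
green n 1400 mean [0.5489 0.3333 0.0145] zpct [0.0015 0.0057 0.0076 0.0105 0.025 ] rect [490.6 188.5 442.4 114.8  67.9]
   side n 3718 [0.5385 0.2312 0.0134] [-0.0006  0.0048  0.0073  0.0188  0.0604] [515.2 187.3 237.3 429.5   2.4]
blue n 1347 mean [0.6417 0.1116 0.016 ] zpct [0.0012 0.0054 0.0072 0.0098 0.0244] rect [545.5  85.  326.9 116.7  15.5]
   side n 2261 [0.5825 0.0916 0.016 ] [-0.0011  0.0049  0.0082  0.0209  0.0627] [566.2  73.1 297.6 197.4   2.6]
stand n 1024 mean [ 0.656  -0.0999  0.0284] zpct [0.0008 0.0106 0.0141 0.0212 0.0688] rect [560.3 -96.8 145.1 322.3  86.6]
   side n 1342 [ 0.5837 -0.0885  0.0174] [-0.0015  0.0071  0.0128  0.0207  0.0655] [570.6 -93.8 177.4 300.4  89.3]
cradle n 1093 mean [ 0.5413 -0.3289  0.0128] zpct [0.0015 0.0073 0.0088 0.0107 0.0261] rect [ 511.4 -195.4  128.4  400.3   13.1]
   side n 1256 [ 0.5021 -0.22    0.0119] [-0.0014  0.0057  0.0094  0.0134  0.0622] [ 501.9 -197.   387.6  211.4   88.6]
plate n 339 mean [ 0.4689 -0.116   0.011 ] zpct [-0.0007  0.0089  0.0111  0.0139  0.0189] rect [ 46
[... 404 characters left out ...]
ck n 219 mean [ 0.4528 -0.0028  0.047 ] zpct [-0.0007  0.0459  0.0491  0.0629  0.0668] rect [455.   -2.6  57.9  35.6  41.2]
   side n 363 [0.4536 0.     0.0368] [-0.0014  0.0171  0.0441  0.0566  0.0653] [452.  -11.2  63.2  71.9  10.3]
adapter n 161 mean [0.4386 0.1408 0.0396] zpct [0.0007 0.0107 0.0417 0.0558 0.061 ] rect [415.7  79.3 185.   42.9  69.6]
   side n 620 [0.4441 0.0752 0.0322] [-0.0013  0.0098  0.0356  0.0523  0.0647] [444.2  70.8  51.1 190.9   1.7]
gear n 242 mean [0.3807 0.258  0.0269] zpct [-0.0012  0.0157  0.0197  0.0225  0.0308] rect [378.9 138.7 306.9  51.7  89.6]
   side n 395 [0.3789 0.2603 0.0148] [-0.0018  0.0051  0.0179  0.0209  0.0286] [378.6 251.5  53.9  68.1  10. ]
```

View pics/crop1.png

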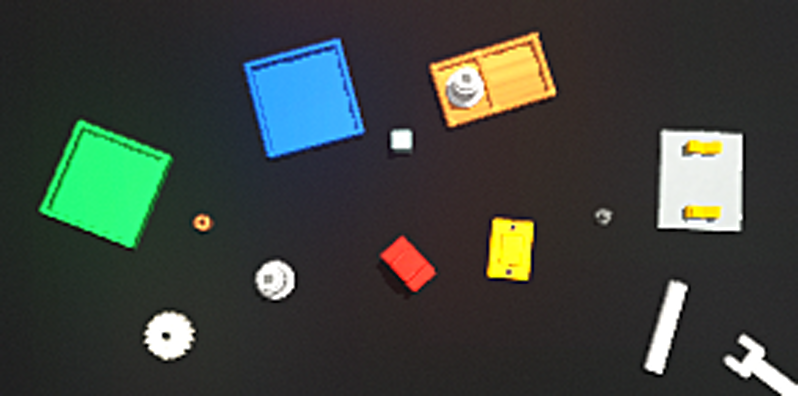

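The crop shows each part and place cleanly, with no overlaps. Some depth pixels are outliers, so I'll filter them and fit per part from both views.

```bash
cat > m2.py <<'E'
from h import *
# name: (approx xy, radius, zlo, zhi)
q=dict(green=((.545,.335),.09,.014,.026),blue=((.64,.112),.09,.014,.026),stand=((.655,-.1),.085,.013,.026),standad=((.655,-.07),.04,.05,.075),
cradle=((.541,-.33),.085,.004,.014),posts=((.541,-.33),.06,.017,.032),plate=((.469,-.116),.045,.005,.02),boss=((.469,-.116),.045,.0125,.02),
pin=((.381,-.283),.062,.012,.03),chockbar=((.453,-.003),.045,.036,.075),chocktop=((.453,-.003),.045,.055,.075),adboss=((.437,.141),.03,.05,.075),adbody=((.437,.141),.03,.03,.075),gear=((.379,.26),.035,.012,.024),gearhub=((.379,.26),.035,.0225,.034))
def run(tag):
  for n in("top","side"):
    f=np.load(f"{n}{tag}.npz"); d=f["d"]; P=cloud(n,d); mx=f["p"].max(-1)
    for k,(c,r,a,b) in q.items():
        m=(d>0)&(mx>70)&(np.hypot(*(P[...,:2]-c).transpose(2,0,1))<r)&(P[...,2]>a)&(P[...,2]<b)
        if m.sum()<5: print(n,k,"none");continue
        Q=P[m]; rc=cv2.minAreaRect(Q[:,:2].astype(np.float32)*1000)
        print(f"{n:5}{k:9} n{m.sum():5} mean",(Q.mean(0)*1000).round(1),"rect",np.round([*rc[0],*rc[1],rc[2]],1))
if __name__=="__main__": run("0")
E
python3 m2.py
```

```text
top  green     n  285 mean [549.3 332.5  20.9] rect [548.5 331.9 111.9 110.1  67.7]
top  blue      n  265 mean [640.2 111.7  20.9] rect [641.  110.3 110.5 110.1  14.1]
top  stand     n  454 mean [655.3 -98.1  19.5] rect [ 657.9 -101.4   72.9  124.9   16.4]
top  standad   n   81 mean [646.5 -69.2  62.9] rect [647.4 -70.2  27.1  27.2  88. ]
top  cradle    n  936 mean [ 540.6 -329.9    8.7] rect [ 542.3 -329.9   91.4  111.1   86.9]
top  posts     n   96 mean [ 541.3 -330.5   23. ] rect [ 541.9 -330.    35.6   83.8   85.7]
top  plate     n  304 mean [ 467.7 -116.9   12. ] rect [ 467.8 -117.2   44.1   63.7   83.3]
top  boss      n  120 mean [ 469.4 -116.6   15.2] rect [ 468.5 -116.4   40.7   61.4   81.7]
top  pin       n  214 mean [ 380.6 -282.5   18.6] rect [ 380.5 -283.5   19.2   99.4   71.8]
top  chockbar  n  185 mean [452.3  -4.   55.4] rect [452.2  -3.8  50.8  30.   42.4]
top  chocktop  n   95 mean [452.4  -4.4  63.3] rect [452.1  -4.6  24.9  28.8  44.2]
top  adboss    n   56 mean [439.1 143.2  56.7] rect [439.  143.8  23.5  23.6   0.5]
top  adbody    n   86 mean [437.7 142.4  52.4] 
[... 809 characters left out ...]
63.2   82.3]
side boss      n   92 mean [ 467.  -115.7   15.1] rect [ 468.4 -115.6   59.2   40.5   11.8]
side pin       n  140 mean [ 379.6 -280.8   18.2] rect [ 382.  -283.    20.7  101.5   70.7]
side chockbar  n  219 mean [453.    0.6  52.7] rect [451.7  -3.6  54.1  35.1  39.2]
side chocktop  n   95 mean [452.3  -2.3  62. ] rect [452.4  -3.4  27.7  34.   48. ]
side adboss    n   59 mean [438.4 144.9  55.9] rect [438.7 143.7  23.   21.3  73.1]
side adbody    n  130 mean [437.8 148.9  48.2] rect [437.9 145.2  27.2  28.4  10.2]
side gear      n  195 mean [379.2 262.   18.7] rect [379.3 260.2  45.5  51.2  10. ]
side gearhub   n   79 mean [380.3 259.6  26.3] rect [377.  261.8  37.5  31.3  73.2]
```

```bash
cat > plan.py <<'E'
# usage: plan.py "x y tipz yawdeg n" ...   (mm, deg) -> rows in tool units from the current pose
import sys; from h import *
o=sensors.observe(); R0=R.from_euler("xyz",o["tool_rot"]); p=o["eef_pos"]
print("t",round(o["time"],2),"tip",(p*1000-[0,0,166]).round(1),"rpy",np.degrees(o["tool_rot"]).round(2),"w",round(o["width"]*1000,1),"F",o["wrist_force"].round(1))
for a in sys.argv[1:]:
    x,y,z,w,n=map(float,a.split())
    s=R0.inv().apply(np.array([x,y,z+166])/1000-p)/.4
    r=(R0.inv()*R.from_euler("xyz",[np.pi,0,np.radians(w)])).as_rotvec()/np.pi
    print(int(n),"x",s.round(3).tolist(),r.round(3).tolist())
E
python3 plan.py "381 -283.3 60 -18.7 10"
```

```text
t 0.1 tip [ 219.5 -531.2  237.9] rpy [-1.7991e+02 -2.0000e-02  2.2450e+01] w 88.2 F [-0.1 -0.4  0.2]
10 x [0.61, -0.418, 0.446] [-0.0, 0.0, 0.229]
```

Emit:
drive_tool(rot=[[0,0,0.229],[0,0,0.229],[0,0,0.229],[0,0,0.229],[0,0,0.229],[0,0,0.229],[0,0,0.229],[0,0,0.229],[0,0,0.229],[0,0,0.229]], xyz=[[0.61,-0.418,0.446],[0.61,-0.418,0.446],[0.61,-0.418,0.446],[0.61,-0.418,0.446],[0.61,-0.418,0.446],[0.61,-0.418,0.446],[0.61,-0.418,0.446],[0.61,-0.418,0.446],[0.61,-0.418,0.446],[0.61,-0.418,0.446]], jaw=[1,1,1,1,1,1,1,1,1,1], force=25)

```text
time: 1.35
eef_pos: [0.381, -0.2848, 0.227]
tool_rot: [3.141, -0.001, -0.329]
wrist_force: [0.3, -0.8, -0.1]
width: 0.088
```

```bash
python3 plan.py "381 -283.3 20 -18.7 2" "381 -283.3 4 -18.7 3"
```

```text
t 1.35 tip [ 381.  -284.8   61. ] rpy [ 1.7995e+02 -6.0000e-02 -1.8860e+01] w 88.0 F [ 0.3 -0.8 -0.1]
2 x [-0.001, -0.004, 0.102] [0.0, -0.0, -0.001]
3 x [-0.001, -0.004, 0.142] [0.0, -0.0, -0.001]
```

Emit:
drive_tool(rot=[[0,0,-0.001],[0,0,-0.001],[0,0,-0.001],[0,0,-0.001],[0,0,-0.001],[0,0,-0.001],[0,0,-0.001],[0,0,-0.001],[0,0,-0.001],[0,0,-0.001]], xyz=[[-0.001,-0.004,0.1],[-0.001,-0.004,0.125],[-0.001,-0.004,0.142],[-0.001,-0.004,0.142],[-0.001,-0.004,0.142],[-0.001,-0.004,0.142],[-0.001,-0.004,0.142],[-0.001,-0.004,0.142],[-0.001,-0.004,0.142],[-0.001,-0.004,0.142]], jaw=[1,1,1,0.5,0.1,0.1,0.1,0.1,0.1,0.1], force=25)

```text
time: 2.6
eef_pos: [0.3815, -0.2823, 0.1697]
tool_rot: [3.141, -0.0, -0.324]
wrist_force: [-0.6, -0.6, -0.1]
width: 0.02
```

```bash
python3 plan.py "381 -283.3 80 -18.7 3" "542 -330 80 -3.5 7"
```

```text
t 2.6 tip [ 381.5 -282.3    3.7] rpy [ 1.7997e+02 -2.0000e-02 -1.8590e+01] w 20.0 F [-0.6 -0.6 -0.1]
3 x [-0.0, 0.003, -0.191] [0.0, -0.0, 0.001]
7 x [0.418, -0.015, -0.191] [0.0, -0.0, -0.084]
```

Emit:
drive_tool(rot=[[0,0,0],[0,0,0],[0,0,-0.04],[0,0,-0.084],[0,0,-0.084],[0,0,-0.084],[0,0,-0.084],[0,0,-0.084],[0,0,-0.084],[0,0,-0.084]], xyz=[[0,0.003,-0.1],[0,0.003,-0.191],[0.14,0,-0.191],[0.28,-0.01,-0.191],[0.418,-0.015,-0.191],[0.418,-0.015,-0.191],[0.418,-0.015,-0.191],[0.418,-0.015,-0.191],[0.418,-0.015,-0.191],[0.418,-0.015,-0.191]], jaw=[0.1,0.1,0.1,0.1,0.1,0.1,0.1,0.1,0.1,0.1])

```text
time: 3.85
eef_pos: [0.5414, -0.3298, 0.2463]
tool_rot: [3.141, -0.0, -0.061]
wrist_force: [0.2, 0.5, -3.2]
width: 0.0194
```

```bash
cat > snap.py <<'E'
import sys; from h import *
tag=sys.argv[1]
for n in("top","side"):
    p,d=vision.read_camera(n); np.savez(f"{n}{tag}.npz",p=p,d=d)
    if len(sys.argv)>4:
        c=px(n,np.array([[float(sys.argv[2]),float(sys.argv[3]),float(sys.argv[4])]])/1000)[0].astype(int)
        g=p[max(c[1]-50,0):c[1]+50,max(c[0]-50,0):c[0]+50]; print(n,"crop origin",c-50)
        globals()[n]=cv2.resize(g,(390,390),interpolation=cv2.INTER_CUBIC)
if len(sys.argv)>4: cv2.imwrite(f"pics/s{tag}.png",np.hstack([top,side])[:,:,::-1])
E
python3 snap.py 1 542 -330 30; python3 plan.py "542 -330 24 -3.5 2"
python3 - <<'E'
from h import *
# bright grey (pin) points from side view near the held pin
f=np.load("side1.npz");P=cloud("side",f["d"])
m=(f["d"]>0)&(f["p"].min(-1)>60)&(abs(P[...,0]-.542)<.07)&(abs(P[...,1]+.33)<.05)&(P[...,2]>.05)&(P[...,2]<.105)
Q=P[m];print(m.sum(),Q.min(0),Q.max(0)); print(np.percentile(Q[:,0],[1,5,95,99]),np.polyfit(Q[:,0],Q[:,1],1))
E
```

```text
top crop origin [316 134]
side crop origin [216  68]
t 3.95 tip [ 541.5 -329.8   80.2] rpy [ 1.7999e+02 -2.0000e-02 -3.4900e+00] w 19.0 F [ 0.1  0.3 -3.4]
2 x [0.001, 0.0, 0.141] [0.0, -0.0, 0.0]
94 [ 0.49126153 -0.33707373  0.07877284] [ 0.59027235 -0.30256458  0.10234614]
[0.49200091 0.49310963 0.58104433 0.58967774] [ 0.00373029 -0.32374674]
```

View pics/s1.png

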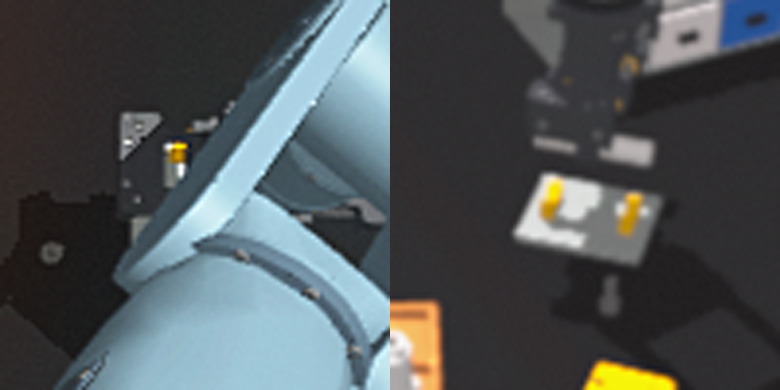

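The side view shows the pin level across the fingers above both posts; its ends span x = 491–590 mm, so it is centred. I'll lower it and release.

Emit:
drive_tool(rot=[[0,0,0],[0,0,0],[0,0,0],[0,0,0],[0,0,0],[0,0,0],[0,0,0],[0,0,0],[0,0,0],[0,0,0]], xyz=[[0.001,0,0.07],[0.001,0,0.11],[0.001,0,0.13],[0.001,0,0.14],[0.001,0,0.144],[0.001,0,0.144],[0.001,0,0.144],[0.001,0,0.144],[0.001,0,0.144],[0.001,0,0.144]], jaw=[0.1,0.1,0.1,0.1,0.1,0.1,0.3,0.5,0.7,0.7])

```text
time: 5.2
eef_pos: [0.5422, -0.3297, 0.1883]
tool_rot: [-3.142, -0.0, -0.061]
wrist_force: [0.8, -0.5, 0.4]
width: 0.0538
```

```bash
python3 plan.py "542 -330 110 -3.5 4" "452.2 -3.7 110 42 6"
```

```text
t 5.2 tip [ 542.2 -329.7   22.3] rpy [-180.     -0.     -3.47] w 53.8 F [ 0.8 -0.5  0.4]
4 x [-0.001, 0.001, -0.219] [-0.0, -0.0, 0.0]
6 x [-0.274, -0.8, -0.219] [-0.0, -0.0, -0.253]
```

Emit:
drive_tool(rot=[[0,0,0],[0,0,0],[0,0,-0.05],[0,0,-0.1],[0,0,-0.15],[0,0,-0.2],[0,0,-0.253],[0,0,-0.253],[0,0,-0.253],[0,0,-0.253]], xyz=[[-0.001,0,-0.1],[-0.001,0,-0.219],[-0.05,-0.15,-0.219],[-0.1,-0.3,-0.219],[-0.15,-0.44,-0.219],[-0.2,-0.58,-0.219],[-0.25,-0.72,-0.219],[-0.274,-0.8,-0.219],[-0.274,-0.8,-0.219],[-0.274,-0.8,-0.219]], jaw=[0.7,0.7,0.8,0.9,0.9,0.9,0.9,0.9,0.9,0.9])

```text
time: 6.45
eef_pos: [0.4526, -0.0042, 0.2763]
tool_rot: [3.14, -0.0, 0.734]
wrist_force: [-0.8, 0.3, 0.3]
width: 0.0792
```

```bash
python3 snap.py 2;python3 plan.py "452.2 -3.7 80 42 1" "452.2 -3.7 40 42 1"  "452.2 -3.7 100 42 1"
python3 - <<'E'
from h import *
for n in("top","side"):
    f=np.load(n+"2.npz");P=cloud(n,f["d"])
    m=(f["d"]>0)&(f["p"].max(-1)>60)&(abs(P[...,0]-.542)<.07)&(abs(P[...,1]+.33)<.04)&(P[...,2]>.031)&(P[...,2]<.06)
    Q=P[m]
    if len(Q)>10:
        rc=cv2.minAreaRect(Q[:,:2].astype(np.float32)*1000); print(n,m.sum(),Q.mean(0),Q[:,2].max(),rc)
E
```

```text
t 6.55 tip [452.7  -4.8 110.1] rpy [ 1.7996e+02 -1.0000e-02  4.1990e+01] w 79.2 F [-0.3 -0.1 -0.7]
1 x [0.001, -0.003, 0.075] [0.0, -0.0, -0.0]
1 x [0.001, -0.003, 0.175] [0.0, -0.0, -0.0]
1 x [0.001, -0.003, 0.025] [0.0, -0.0, -0.0]
top 198 [ 0.54284316 -0.32932888  0.03662502] 0.04522836647076445 ((542.3236694335938, -330.41748046875), (18.989742279052734, 98.3553466796875), 85.64373779296875)
side 54 [ 0.56971213 -0.33021152  0.03635717] 0.04265940918304123 ((569.8892211914062, -330.03558349609375), (17.269941329956055, 46.762542724609375), 88.84564971923828)
```

The pin is seated, centred at (542, -330) with its top near 38 mm. Next is the chock.

Emit:
drive_tool(rot=[[0,0,0],[0,0,0],[0,0,0],[0,0,0],[0,0,0],[0,0,0],[0,0,0],[0,0,0],[0,0,0],[0,0,0]], xyz=[[0.001,-0.002,0.1],[0.001,-0.002,0.15],[0.001,-0.002,0.175],[0.001,-0.002,0.175],[0.001,-0.002,0.175],[0.001,-0.002,0.175],[0.001,-0.002,0.175],[0.001,-0.002,0.175],[0.001,-0.002,0.175],[0.001,-0.002,0.175]], jaw=[0.9,0.9,0.9,0.5,0.35,0.2,0.2,0.2,0.2,0.2], force=20)

```text
time: 7.8
eef_pos: [0.4521, -0.0029, 0.2061]
tool_rot: [3.141, -0.0, 0.734]
wrist_force: [-0.2, -0.8, 1.9]
width: 0.03
```

```bash
python3 plan.py "452.2 -3.7 130 42 3" "542.3 -330.3 130 86.5 7"
```

```text
t 7.8 tip [452.1  -2.9  40.1] rpy [ 1.7998e+02 -1.0000e-02  4.2070e+01] w 30.0 F [-0.2 -0.8  1.9]
3 x [-0.001, 0.002, -0.225] [0.0, -0.0, 0.0]
7 x [-0.381, 0.759, -0.225] [0.0, -0.0, -0.247]
```

Emit:
drive_tool(rot=[[0,0,0],[0,0,0],[0,0,-0.05],[0,0,-0.1],[0,0,-0.15],[0,0,-0.2],[0,0,-0.247],[0,0,-0.247],[0,0,-0.247],[0,0,-0.247]], xyz=[[0,0,-0.1],[0,0.002,-0.225],[-0.06,0.12,-0.225],[-0.13,0.26,-0.225],[-0.19,0.39,-0.225],[-0.26,0.52,-0.225],[-0.32,0.64,-0.225],[-0.381,0.759,-0.225],[-0.381,0.759,-0.225],[-0.381,0.759,-0.225]], jaw=[0.2,0.2,0.2,0.2,0.2,0.2,0.2,0.2,0.2,0.2])

```text
time: 9.05
eef_pos: [0.5418, -0.3298, 0.295]
tool_rot: [-3.14, -0.002, 1.51]
wrist_force: [0.3, -0.6, 0.4]
width: 0.0301
```

```bash
python3 snap.py 3 542 -330 80;python3 plan.py "542.3 -330.3 80 86.5 1" "542.3 -330.3 48.5 86.5 1"
python3 - <<'E'
from h import *
for n in("top","side"):
    f=np.load(n+"3.npz");P=cloud(n,f["d"]);c=f["p"].astype(int)
    m=(f["d"]>0)&(c[...,0]>60)&(c[...,0]>2*c[...,1])&(c[...,0]>2*c[...,2])&(abs(P[...,0]-.542)<.06)&(abs(P[...,1]+.33)<.06)&(P[...,2]>.07)
    Q=P[m]
    if len(Q)>10:
        rc=cv2.minAreaRect(Q[:,:2].astype(np.float32)*1000); print(n,m.sum(),Q.mean(0),Q.min(0),Q.max(0),rc)
E
```

```text
top crop origin [321 132]
side crop origin [217  56]
t 9.15 tip [ 542.  -328.9  129.5] rpy [-1.7994e+02 -6.0000e-02  8.6590e+01] w 29.9 F [ 0.  -0.1 -0.4]
1 x [-0.004, 0.001, 0.124] [-0.0, -0.0, 0.0]
1 x [-0.004, 0.001, 0.202] [-0.0, -0.0, 0.0]
top 23 [ 0.5523351  -0.30486842  0.10986102] [ 0.54398704 -0.30858978  0.08754192] [ 0.55862925 -0.30303688  0.13793723] ((551.3726806640625, -304.76446533203125), (3.597784996032715, 14.395454406738281), 70.52690124511719)
side 233 [ 0.54238025 -0.31494501  0.12767926] [ 0.52403357 -0.35457974  0.08762861] [ 0.56073031 -0.29933385  0.16538199] ((542.4183349609375, -326.8523254394531), (36.68742752075195, 55.179443359375), 0.5402567982673645)
```

View pics/s3.png

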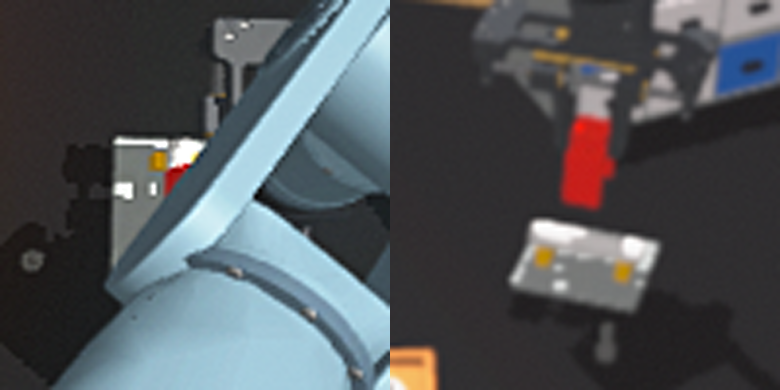

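The side view shows the chock hanging upright between the two posts, legs across the pin, roughly centred on the tool. Lowering it.

Emit:
drive_tool(rot=[[0,0,0],[0,0,0],[0,0,0],[0,0,0],[0,0,0],[0,0,0],[0,0,0],[0,0,0],[0,0,0],[0,0,0]], xyz=[[-0.003,0.001,0.07],[-0.003,0.001,0.13],[-0.003,0.001,0.17],[-0.003,0.001,0.19],[-0.003,0.001,0.201],[-0.003,0.001,0.203],[-0.003,0.001,0.203],[-0.003,0.001,0.203],[-0.003,0.001,0.203],[-0.003,0.001,0.203]], jaw=[0.2,0.2,0.2,0.2,0.2,0.2,0.2,0.45,0.6,0.6])

```text
time: 10.4
eef_pos: [0.5426, -0.3316, 0.2149]
tool_rot: [3.141, 0.0, 1.51]
wrist_force: [-0.8, -0.2, -0.0]
width: 0.0529
```

```bash
python3 plan.py "542.3 -330.3 130 86.5 3" "468 -117.2 80 173.3 7"
```

```text
t 10.4 tip [ 542.6 -331.6   48.9] rpy [1.7999e+02 1.0000e-02 8.6520e+01] w 52.9 F [-0.8 -0.2 -0. ]
3 x [0.003, -0.001, -0.203] [0.0, 0.0, 0.0]
7 x [0.524, -0.219, -0.078] [0.0, 0.0, -0.482]
```

Emit:
drive_tool(rot=[[0,0,0],[0,0,0],[0,0,-0.06],[0,0,-0.12],[0,0,-0.18],[0,0,-0.24],[0,0,-0.3],[0,0,-0.36],[0,0,-0.42],[0,0,-0.482]], xyz=[[0,0,-0.1],[0,0,-0.2],[0.1,-0.04,-0.2],[0.2,-0.08,-0.2],[0.3,-0.12,-0.2],[0.4,-0.16,-0.2],[0.45,-0.19,-0.2],[0.524,-0.219,-0.2],[0.524,-0.219,-0.14],[0.524,-0.219,-0.08]], jaw=[0.6,0.6,0.8,0.8,0.8,0.8,0.8,0.8,0.8,0.8])

```text
time: 11.65
eef_pos: [0.4679, -0.1166, 0.2468]
tool_rot: [-3.141, 0.002, 3.017]
wrist_force: [0.4, -0.0, 0.3]
width: 0.0705
```

```bash
python3 snap.py 4 542 -330 40;python3 plan.py "468.1 -117.2 25 173.3 1" "468.1 -117.2 3 173.3 1"
python3 - <<'E'
from h import *
for n in("top","side"):
    f=np.load(n+"4.npz");P=cloud(n,f["d"]);c=f["p"].astype(int)
    for lo,hi in((.04,.09),(.062,.09)):
        m=(f["d"]>0)&(c[...,0]>60)&(c[...,0]>2*c[...,1])&(c[...,0]>2*c[...,2])&(abs(P[...,0]-.542)<.06)&(abs(P[...,1]+.33)<.06)&(P[...,2]>lo)&(P[...,2]<hi)
        Q=P[m]
        if len(Q)>10:
            rc=cv2.minAreaRect(Q[:,:2].astype(np.float32)*1000); print(n,m.sum(),Q.mean(0),np.percentile(Q[:,2],[50,90,98]),rc)
E
```

```text
top crop origin [317 133]
side crop origin [216  65]
t 11.75 tip [ 466.7 -116.3   78.8] rpy [179.91  -0.23 172.56] w 70.6 F [-0.2  0.1 -0.3]
1 x [-0.004, -0.002, 0.134] [0.0, -0.001, -0.004]
1 x [-0.005, -0.002, 0.189] [0.0, -0.001, -0.004]
top 189 [ 0.54397077 -0.32764064  0.06218669] [0.06415769 0.07179891 0.07317212] ((544.2677612304688, -330.11370849609375), (50.36298751831055, 29.820762634277344), 84.78341674804688)
top 97 [ 0.54456288 -0.33158811  0.06994479] [0.07013039 0.07252742 0.07327944] ((544.1581420898438, -331.3319396972656), (26.28221321105957, 28.522010803222656), 85.98668670654297)
side 105 [ 0.54646132 -0.32006842  0.05970621] [0.0582223  0.0716321  0.07440245] ((544.9791870117188, -325.65936279296875), (43.69253158569336, 30.282983779907227), 85.05303955078125)
side 45 [ 0.54873458 -0.32881516  0.06965347] [0.07047079 0.07304783 0.07462682] ((547.4695434570312, -333.11077880859375), (29.667469024658203, 23.48492431640625), 86.13526153564453)
```

View pics/s4.png

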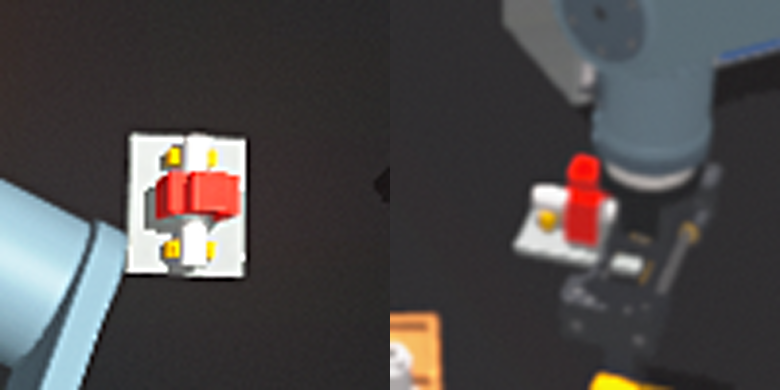

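The chock stands upright astride the pin at (544, -330), top at 70 mm, and the pin rests on both posts. Next is the knee plate.

Emit:
drive_tool(rot=[[0,0,-0.004],[0,0,-0.004],[0,0,-0.004],[0,0,-0.004],[0,0,-0.004],[0,0,-0.004],[0,0,-0.004],[0,0,-0.004],[0,0,-0.004],[0,0,-0.004]], xyz=[[-0.004,-0.002,0.1],[-0.004,-0.002,0.16],[-0.004,-0.002,0.189],[-0.004,-0.002,0.189],[-0.004,-0.002,0.189],[-0.004,-0.002,0.189],[-0.004,-0.002,0.189],[-0.004,-0.002,0.189],[-0.004,-0.002,0.189],[-0.004,-0.002,0.189]], jaw=[0.8,0.8,0.8,0.8,0.6,0.4,0.4,0.4,0.4,0.4], force=20)

```text
time: 13.0
eef_pos: [0.4696, -0.1182, 0.1718]
tool_rot: [-3.141, 0.001, 3.023]
wrist_force: [-1.1, 1.0, 6.8]
width: 0.0434
```

```bash
python3 plan.py "468 -117.2 110 173.3 2" "548.5 331.5 110 157.7 8"
```

```text
t 13.0 tip [ 469.6 -118.2    5.8] rpy [-1.7998e+02  6.0000e-02  1.7319e+02] w 43.4 F [-1.1  1.   6.8]
2 x [0.004, 0.002, -0.261] [-0.0, 0.0, -0.001]
8 x [-0.063, 1.14, -0.261] [-0.0, 0.0, 0.086]
```

Emit:
drive_tool(rot=[[0,0,0],[0,0,0],[0,0,0],[0,0,0.02],[0,0,0.04],[0,0,0.06],[0,0,0.086],[0,0,0.086],[0,0,0.086],[0,0,0.086]], xyz=[[0,0,-0.08],[0,0,-0.18],[0,0,-0.26],[0,0.14,-0.26],[-0.01,0.28,-0.26],[-0.02,0.42,-0.26],[-0.03,0.56,-0.26],[-0.04,0.7,-0.26],[-0.05,0.84,-0.26],[-0.06,0.96,-0.26]], jaw=[0.4,0.4,0.4,0.4,0.4,0.4,0.4,0.4,0.4,0.4])

```text
time: 14.25
eef_pos: [0.5384, 0.2626, 0.2748]
tool_rot: [-3.141, -0.0, 2.753]
wrist_force: [1.5, -0.1, -0.2]
width: 0.0435
```

```bash
python3 snap.py 5 520 255 100; python3 plan.py "548.5 331.5 80 157.7 8"  "548.5 331.5 10 157.7 8"
```

```text
top crop origin [116 142]
side crop origin [180 191]
t 14.35 tip [538.4 264.4 108.9] rpy [179.92   0.   157.95] w 43.6 F [ 0.1 -0.8  0.2]
8 x [0.04, 0.165, 0.073] [0.0, 0.0, 0.001]
8 x [0.04, 0.165, 0.248] [0.0, 0.0, 0.001]
```

View pics/s5.png

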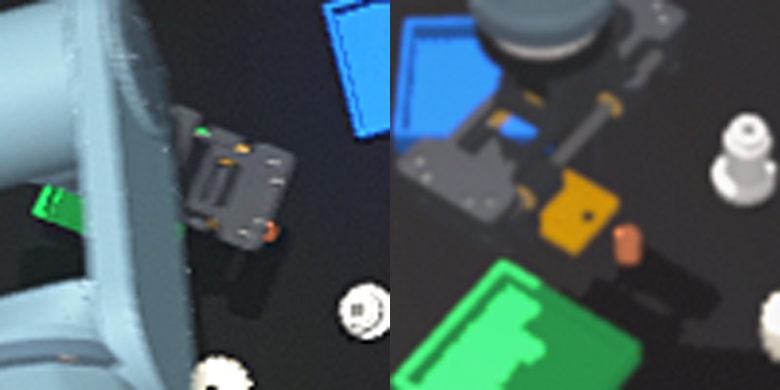

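The plate is in the fingers and seems to slope in the side view, so I'll fit its plane.

```bash
python3 - <<'E'
from h import *
for n in("top","side"):
    f=np.load(n+"5.npz");P=cloud(n,f["d"]);hsv=cv2.cvtColor(f["p"],cv2.COLOR_RGB2HSV)
    m=(f["d"]>0)&(hsv[...,0]>14)&(hsv[...,0]<32)&(hsv[...,1]>140)&(abs(P[...,0]-.538)<.06)&(abs(P[...,1]-.264)<.06)&(P[...,2]>.03)
    m=cv2.erode(m.astype(np.uint8),np.ones((2,2)))>0
    Q=P[m]; print(n,m.sum())
    if len(Q)>30:
        c=np.median(Q,0); Q=Q[np.abs(Q-c).max(1)<.05]; u,s,v=np.linalg.svd(Q-Q.mean(0)); print(Q.mean(0),Q.min(0),Q.max(0),"normal",v[2],s)
E
python3 - <<'E'
import cv2,numpy as np
p=np.load("side5.npz")["p"][225:265,205:250]; cv2.imwrite("pics/c5.png",cv2.resize(p,(585,520),interpolation=cv2.INTER_CUBIC)[:,:,::-1])
E
```

```text
top 0
side 198
[0.52043078 0.27685705 0.11437172] [0.50123962 0.2500363  0.10467758] [0.53875876 0.30071095 0.12175644] normal [-0.17926085  0.06907399  0.9813737 ] [0.17807462 0.12442683 0.03726438]
```

View pics/c5.png

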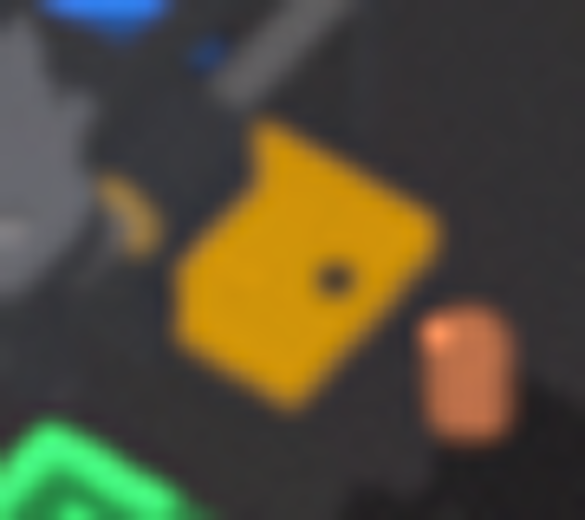

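The plate is nearly level with the boss up, its bottom about 6 mm below the fingertips. I'll lower it into the green tray.

Emit:
drive_tool(rot=[[0,0,0.001],[0,0,0.001],[0,0,0.001],[0,0,0.001],[0,0,0.001],[0,0,0.001],[0,0,0.001],[0,0,0.001],[0,0,0.001],[0,0,0.001]], xyz=[[0.02,0.1,0],[0.04,0.165,0.05],[0.04,0.165,0.12],[0.04,0.165,0.18],[0.04,0.165,0.22],[0.04,0.165,0.243],[0.04,0.165,0.243],[0.04,0.165,0.243],[0.04,0.165,0.243],[0.04,0.165,0.243]], jaw=[0.4,0.4,0.4,0.4,0.4,0.4,0.4,0.57,0.66,0.66])

```text
time: 15.6
eef_pos: [0.549, 0.3276, 0.1785]
tool_rot: [3.141, 0.001, 2.749]
wrist_force: [-0.4, -1.0, 0.8]
width: 0.0584
```

```bash
python3 plan.py "548.5 331.5 90 157.7 2" "438.6 143.8 110 106.4 8"
```

```text
t 15.6 tip [549.  327.6  12.5] rpy [1.7997e+02 3.0000e-02 1.5753e+02] w 58.4 F [-0.4 -1.   0.8]
2 x [0.005, 0.009, -0.194] [0.0, 0.0, -0.001]
8 x [0.079, -0.53, -0.244] [0.0, 0.0, 0.284]
```

Emit:
drive_tool(rot=[[0,0,0],[0,0,0],[0,0,0.05],[0,0,0.1],[0,0,0.15],[0,0,0.2],[0,0,0.25],[0,0,0.284],[0,0,0.284],[0,0,0.284]], xyz=[[0,0,-0.1],[0,0,-0.2],[0.02,-0.1,-0.244],[0.03,-0.2,-0.244],[0.05,-0.3,-0.244],[0.06,-0.4,-0.244],[0.079,-0.5,-0.244],[0.079,-0.53,-0.244],[0.079,-0.53,-0.244],[0.079,-0.53,-0.244]], jaw=[0.66,0.66,0.8,0.9,0.9,0.9,0.9,0.9,0.9,0.9])

```text
time: 16.85
eef_pos: [0.439, 0.1441, 0.2759]
tool_rot: [3.141, 0.0, 1.859]
wrist_force: [-0.8, -0.2, -0.8]
width: 0.0791
```

```bash
python3 snap.py 6; python3 plan.py "438.6 143.8 18 106.4 8"
python3 - <<'E'
from h import *
for n in("top","side"):
    f=np.load(n+"6.npz");P=cloud(n,f["d"]);hsv=cv2.cvtColor(f["p"],cv2.COLOR_RGB2HSV)
    m=(f["d"]>0)&(hsv[...,0]>14)&(hsv[...,0]<35)&(hsv[...,1]>120)&(hsv[...,2]>70)&(abs(P[...,0]-.548)<.06)&(abs(P[...,1]-.33)<.06)&(P[...,2]>.003)&(P[...,2]<.05)
    Q=P[m]; print(n,m.sum())
    if len(Q)>30: print(Q.mean(0),np.percentile(Q[:,2],[5,50,95]),cv2.minAreaRect(Q[:,:2].astype(np.float32)*1000))
E
```

```text
t 16.95 tip [438.9 144.3 109.6] rpy [179.98  -0.   106.53] w 79.6 F [0.7 0.2 0.1]
8 x [-0.001, -0.001, 0.229] [0.0, -0.0, 0.001]
top 273
[0.55043143 0.32966448 0.0180085 ] [0.012409   0.01789468 0.02441314] ((548.0151977539062, 331.3897399902344), (49.376686096191406, 63.68392562866211), 67.29051971435547)
side 461
[0.54607376 0.32997689 0.0160311 ] [0.00773625 0.0161531  0.02229526] ((548.9364013671875, 324.5928955078125), (50.913299560546875, 69.87420654296875), 66.97447967529297)
```

The plate lies in the green tray at (548, 331). Next I'll grip the adapter.

Emit:
drive_tool(rot=[[0,0,0],[0,0,0],[0,0,0],[0,0,0],[0,0,0],[0,0,0],[0,0,0],[0,0,0],[0,0,0],[0,0,0]], xyz=[[0,0,0.12],[0,0,0.19],[0,0,0.229],[0,0,0.229],[0,0,0.229],[0,0,0.229],[0,0,0.229],[0,0,0.229],[0,0,0.229],[0,0,0.229]], jaw=[0.9,0.9,0.9,0.9,0.6,0.4,0.2,0.2,0.2,0.2], force=25)

```text
time: 18.2
eef_pos: [0.4387, 0.1437, 0.184]
tool_rot: [3.141, 0.0, 1.857]
wrist_force: [-0.3, -0.1, 1.3]
width: 0.0291
```

```bash
python3 plan.py "438.6 143.8 120 106.4 2" "665.3 -126.7 120 106.4 8"
```

```text
t 18.2 tip [438.7 143.7  18. ] rpy [179.99   0.   106.41] w 29.1 F [-0.3 -0.1  1.3]
2 x [0.0, -0.0, -0.255] [0.0, 0.0, 0.0]
8 x [-0.809, 0.353, -0.255] [0.0, 0.0, 0.0]
```

Emit:
drive_tool(rot=[[0,0,0],[0,0,0],[0,0,0],[0,0,0],[0,0,0],[0,0,0],[0,0,0],[0,0,0],[0,0,0],[0,0,0]], xyz=[[0,0,-0.12],[0,0,-0.255],[-0.13,0.06,-0.255],[-0.27,0.12,-0.255],[-0.41,0.18,-0.255],[-0.55,0.24,-0.255],[-0.69,0.3,-0.255],[-0.809,0.353,-0.255],[-0.809,0.353,-0.255],[-0.809,0.353,-0.255]], jaw=[0.2,0.2,0.2,0.2,0.2,0.2,0.2,0.2,0.2,0.2])

```text
time: 19.45
eef_pos: [0.6648, -0.1264, 0.2847]
tool_rot: [-3.14, -0.002, 1.857]
wrist_force: [0.4, -0.3, -2.5]
width: 0.0295
```

```bash
python3 snap.py 7 665 -127 70; python3 plan.py "665.3 -126.7 29 106.4 2"
```

```text
top crop origin [248  92]
side crop origin [165  91]
t 19.55 tip [ 664.7 -125.5  119.4] rpy [-1.7993e+02 -7.0000e-02  1.0647e+02] w 28.9 F [-1.2  0.6 -1. ]
2 x [-0.004, 0.001, 0.226] [-0.0, -0.0, 0.0]
```

View pics/s7.png

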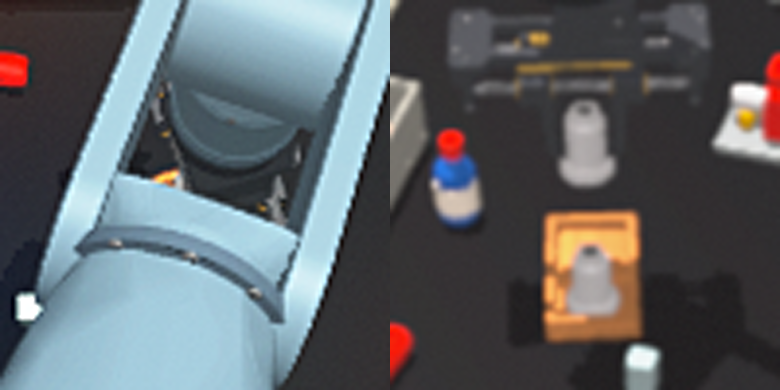

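The adapter hangs upright over the stand, lined up with the empty bay beyond the fixed adapter. Lowering and releasing it.

Emit:
drive_tool(rot=[[0,0,0],[0,0,0],[0,0,0],[0,0,0],[0,0,0],[0,0,0],[0,0,0],[0,0,0],[0,0,0],[0,0,0]], xyz=[[-0.003,0.001,0.08],[-0.003,0.001,0.14],[-0.003,0.001,0.18],[-0.003,0.001,0.21],[-0.003,0.001,0.224],[-0.003,0.001,0.226],[-0.003,0.001,0.226],[-0.003,0.001,0.226],[-0.003,0.001,0.226],[-0.003,0.001,0.226]], jaw=[0.2,0.2,0.2,0.2,0.2,0.2,0.2,0.45,0.65,0.65])

```text
time: 20.8
eef_pos: [0.6664, -0.1279, 0.1959]
tool_rot: [3.141, 0.0, 1.857]
wrist_force: [-0.0, 1.0, 0.5]
width: 0.0563
```

```bash
python3 plan.py "665 -127 120 106.4 2" "380 260.2 120 104.1 8"
```

```text
t 20.8 tip [ 666.4 -127.9   29.9] rpy [1.7997e+02 2.0000e-02 1.0641e+02] w 56.3 F [-0.   1.   0.5]
2 x [0.003, -0.003, -0.225] [0.0, 0.0, 0.0]
8 x [1.133, -0.413, -0.226] [0.0, 0.0, 0.013]
```

Emit:
drive_tool(rot=[[0,0,0],[0,0,0],[0,0,0],[0,0,0.013],[0,0,0.013],[0,0,0.013],[0,0,0.013],[0,0,0.013],[0,0,0.013],[0,0,0.013]], xyz=[[0,0,-0.08],[0,0,-0.2],[0.12,-0.05,-0.226],[0.26,-0.1,-0.226],[0.4,-0.15,-0.226],[0.54,-0.2,-0.226],[0.68,-0.25,-0.226],[0.8,-0.3,-0.226],[0.92,-0.34,-0.226],[1,-0.365,-0.226]], jaw=[0.65,0.65,0.9,0.9,0.9,0.9,0.9,0.9,0.9,0.9])

```text
time: 22.05
eef_pos: [0.4117, 0.2161, 0.2862]
tool_rot: [3.141, -0.0, 1.818]
wrist_force: [0.6, 0.5, -0.8]
width: 0.0792
```

```bash
python3 snap.py 8; python3 plan.py "380 260.2 60 104.1 2" "380 260.2 4 104.1 8"
python3 - <<'E'
from h import *
for n in("top","side"):
    f=np.load(n+"8.npz");P=cloud(n,f["d"]);mx=f["p"].max(-1)
    for c,r,a,b in(((.665,-.127),.03,.058,.08),((.38,.26),.035,.012,.04)):
        m=(f["d"]>0)&(mx>70)&(np.hypot(P[...,0]-c[0],P[...,1]-c[1])<r)&(P[...,2]>a)&(P[...,2]<b)
        Q=P[m]; print(n,m.sum())
        if len(Q)>20: print(Q.mean(0),cv2.minAreaRect(Q[:,:2].astype(np.float32)*1000))
E
```

```text
t 22.15 tip [411.3 216.6 120. ] rpy [-1.7998e+02 -4.0000e-02  1.0429e+02] w 79.4 F [ 0.   0.  -0.2]
2 x [0.125, -0.049, 0.15] [-0.0, -0.0, 0.001]
8 x [0.125, -0.049, 0.29] [-0.0, -0.0, 0.001]
top 64
[ 0.66442421 -0.12555586  0.06541101] ((664.4132690429688, -125.96871185302734), (25.30817985534668, 23.381195068359375), 64.78650665283203)
top 0
side 51
[ 0.66603849 -0.12509486  0.06464043] ((666.2890014648438, -124.9417724609375), (24.79178810119629, 28.56563949584961), 15.77231216430664)
side 265
[0.3794404  0.26141064 0.02053428] ((379.69744873046875, 258.3124084472656), (45.49601745605469, 47.829463958740234), 9.300885200500488)
```

The adapter stands in the bay at (665, -126), top at 65 mm. Next is the gear.

Emit:
drive_tool(rot=[[0,0,0.001],[0,0,0.001],[0,0,0.001],[0,0,0.001],[0,0,0.001],[0,0,0.001],[0,0,0.001],[0,0,0.001],[0,0,0.001],[0,0,0.001]], xyz=[[0.125,-0.049,0.05],[0.125,-0.049,0.16],[0.125,-0.049,0.25],[0.125,-0.049,0.288],[0.125,-0.049,0.288],[0.125,-0.049,0.288],[0.125,-0.049,0.288],[0.125,-0.049,0.288],[0.125,-0.049,0.288],[0.125,-0.049,0.288]], jaw=[0.95,0.95,0.95,0.95,0.95,0.7,0.45,0.45,0.45,0.45], force=12)

```text
time: 23.4
eef_pos: [0.3822, 0.2585, 0.1712]
tool_rot: [3.141, 0.0, 1.813]
wrist_force: [-1.3, -1.0, 6.3]
width: 0.0488
```

```bash
python3 plan.py "380 260.2 100 104.1 2" "641 110.3 100 104.1 8"
```

```text
t 23.4 tip [382.2 258.5   5.2] rpy [179.96   0.   103.9 ] w 48.8 F [-1.3 -1.   6.3]
2 x [0.006, -0.004, -0.237] [0.0, 0.0, -0.001]
8 x [-0.515, 0.539, -0.237] [0.0, 0.0, -0.001]
```

Emit:
drive_tool(rot=[[0,0,0],[0,0,0],[0,0,0],[0,0,0],[0,0,0],[0,0,0],[0,0,0],[0,0,0],[0,0,0],[0,0,0]], xyz=[[0,0,-0.08],[0,0,-0.18],[-0.05,0.05,-0.237],[-0.15,0.15,-0.237],[-0.25,0.25,-0.237],[-0.35,0.36,-0.237],[-0.45,0.46,-0.237],[-0.515,0.539,-0.237],[-0.515,0.539,-0.237],[-0.515,0.539,-0.237]], jaw=[0.45,0.45,0.45,0.45,0.45,0.45,0.45,0.45,0.45,0.45])

```text
time: 24.65
eef_pos: [0.6399, 0.1105, 0.2647]
tool_rot: [-3.14, -0.001, 1.813]
wrist_force: [0.0, 0.9, -0.9]
width: 0.0486
```

```bash
python3 snap.py 9 641 110 70; python3 plan.py "641 110.3 11 104.1 2"
```

```text
top crop origin [168 101]
side crop origin [150 148]
t 24.75 tip [639.5 111.   99.1] rpy [-1.7992e+02 -3.0000e-02  1.0395e+02] w 48.7 F [ 0.1  0.5 -1.1]
2 x [-0.003, 0.003, 0.22] [-0.0, -0.0, -0.001]
```

View pics/s9.png

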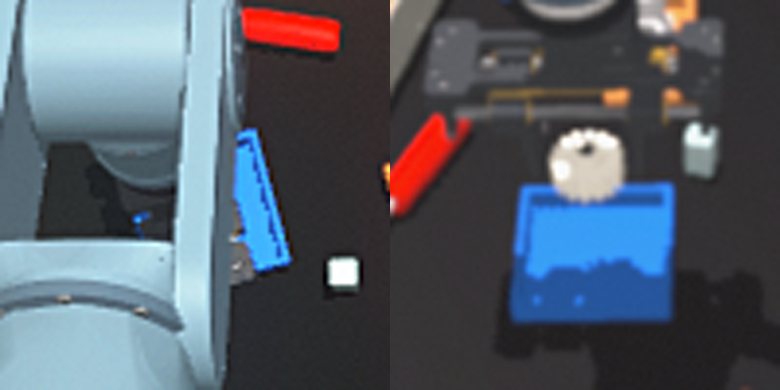

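The gear is held level above the blue tray. Lowering and releasing it.

Emit:
drive_tool(rot=[[0,0,-0.001],[0,0,-0.001],[0,0,-0.001],[0,0,-0.001],[0,0,-0.001],[0,0,-0.001],[0,0,-0.001],[0,0,-0.001],[0,0,-0.001],[0,0,-0.001]], xyz=[[-0.003,0.002,0.08],[-0.003,0.002,0.15],[-0.003,0.002,0.19],[-0.003,0.002,0.21],[-0.003,0.002,0.22],[-0.003,0.002,0.22],[-0.003,0.002,0.22],[-0.003,0.002,0.22],[-0.003,0.002,0.22],[-0.003,0.002,0.22]], jaw=[0.45,0.45,0.45,0.45,0.45,0.45,0.45,0.6,0.68,0.68])

```text
time: 26.0
eef_pos: [0.6418, 0.1092, 0.1777]
tool_rot: [3.141, 0.0, 1.816]
wrist_force: [-0.8, -0.2, 0.4]
width: 0.0602
```

```bash
python3 plan.py "640 110 150 104.1 2" "380 60 250 104.1 8"
```

```text
t 26.0 tip [641.8 109.2  11.7] rpy [179.99   0.   104.07] w 60.2 F [-0.8 -0.2  0.4]
2 x [0.003, -0.004, -0.346] [0.0, 0.0, -0.0]
8 x [0.04, -0.665, -0.596] [0.0, 0.0, -0.0]
```

Emit:
drive_tool(rot=[[0,0,0],[0,0,0],[0,0,0],[0,0,0],[0,0,0],[0,0,0],[0,0,0],[0,0,0],[0,0,0],[0,0,0]], xyz=[[0,0,-0.08],[0,0,-0.2],[0,0,-0.34],[0.02,-0.13,-0.4],[0.03,-0.26,-0.46],[0.04,-0.4,-0.52],[0.04,-0.53,-0.58],[0.04,-0.66,-0.6],[0.04,-0.74,-0.6],[0.04,-0.74,-0.6]], jaw=[0.68,0.68,0.68,0.68,0.68,0.68,0.68,0.68,0.68,0.68])

```text
time: 27.25
eef_pos: [0.3494, 0.0526, 0.4179]
tool_rot: [3.14, 0.001, 1.815]
wrist_force: [0.8, -0.2, -0.3]
width: 0.0596
```

```bash
python3 snap.py 10; python3 - <<'E'
from h import *
q=dict(pin=((.542,-.33),.06,.031,.046),chock=((.544,-.33),.04,.045,.08),plate=((.548,.331),.045,.0125,.03),boss=((.548,.331),.045,.0175,.03),adapter=((.665,-.127),.03,.058,.08),gear=((.641,.11),.04,.014,.045),hub=((.641,.11),.035,.028,.045))
for n in("top","side"):
    f=np.load(n+"10.npz");P=cloud(n,f["d"]);mx=f["p"].max(-1)
    for k,(c,r,a,b) in q.items():
        m=(f["d"]>0)&(mx>60)&(np.hypot(P[...,0]-c[0],P[...,1]-c[1])<r)&(P[...,2]>a)&(P[...,2]<b)
        Q=P[m]
        if len(Q)<9: print(n,k,len(Q));continue
        rc=cv2.minAreaRect(Q[:,:2].astype(np.float32)*1000); A=np.c_[Q[:,:2]-Q[:,:2].mean(0),np.ones(len(Q))]
        print(n,k,len(Q),"mean",(Q.mean(0)*1000).round(1),np.round([*rc[0],*rc[1],rc[2]],1),"slope",np.linalg.lstsq(A,Q[:,2],rcond=None)[0][:2].round(2))
    globals()[n]=f["p"]
i=cv2.resize(top[120:270,110:400],None,fx=2.7,fy=2.7,interpolation=cv2.INTER_CUBIC); cv2.imwrite("pics/f10.png",i[:,:,::-1])
i=cv2.resize(side[100:340,160:360],None,fx=2.5,fy=2.5,interpolation=cv2.INTER_CUBIC); cv2.imwrite("pics/g10.png",i[:,:,::-1])
E
```

```text
top pin 148 mean [ 540.8 -328.8   37. ] [ 542.1 -328.    96.4   51.1   15. ] slope [-0.    0.02]
top chock 202 mean [ 544.1 -328.9   62.4] [ 544.9 -331.7   53.1   30.5   86.4] slope [ 0.03 -0.11]
top plate 296 mean [546.5 328.1  18.2] [546.7 327.8  48.6  63.5  67.4] slope [0.01 0.02]
top boss 161 mean [546.2 329.8  20.5] [546.9 327.7  42.2  62.8  67.2] slope [ 0.   -0.02]
top adapter 65 mean [ 665.6 -126.5   64.9] [ 666.1 -126.7   24.8   25.2   35.6] slope [ 0.08 -0.01]
top gear 188 mean [641.2 110.6  25.8] [641.7 111.1  47.4  46.8  25.1] slope [0.06 0.03]
top hub 51 mean [642.2 109.6  31.4] [641.3 106.5  36.3  24.5  70. ] slope [-0.03  0.08]
side pin 123 mean [ 540.9 -323.7   37.1] [ 541.9 -325.9   95.7   49.4   18.3] slope [-0.    0.03]
side chock 131 mean [ 544.5 -324.2   60.7] [ 545.2 -329.4   56.6   31.4   85.1] slope [ 0.12 -0.37]
side plate 398 mean [546.6 329.6  17.1] [547.5 328.3  44.1  64.8  67.4] slope [ 0.   -0.01]
side boss 156 mean [547.4 328.2  20. ] [545.9 329.4  41.5  60.   61.8] slope [0.   0.02]
side adapter 49 mean [ 666.1 -124.8   65.1] [ 666.9 -127.    24.8   26.2   15.3] slope [ 0.02 -0.15]
side gear 206 mean [641.4 114.   25. ] [642.5 110.3  44.6  51.2  16.4] slope [ 0.03 -0.08]
side hub 55 mean [642.1 110.9  31.5] [638.8 111.7  24.8  31.2  71.3] slope [-0.   -0.02]
```

View pics/f10.png

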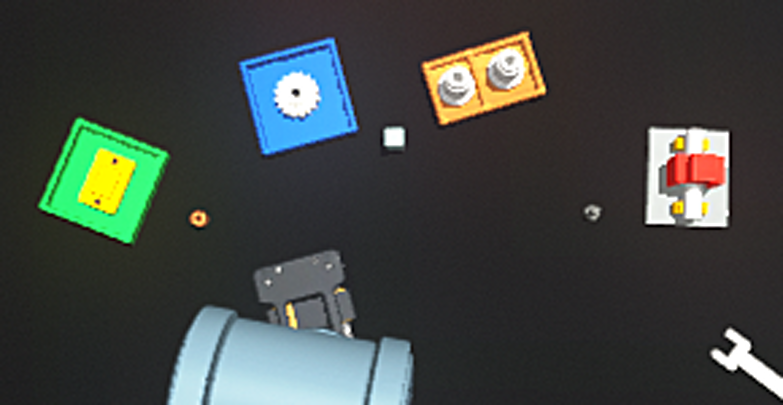

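View pics/g10.png

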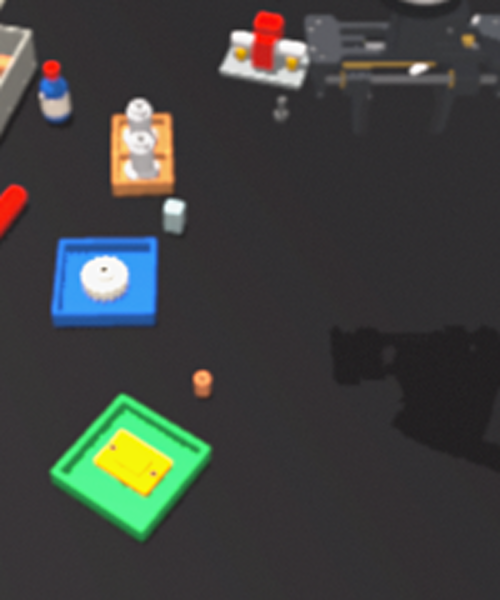

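Both final views show the plate, gear, adapter, pin and chock all in their places, level and released, with the arm clear. Handing in.

```bash
python3 -c "
from bench import workorder; print(workorder.close_job())"
```

```text
the job is handed in; nothing more can be done
None
```

I handed the job in at about 27 s of robot time. All five parts are in their places and released, and nothing needed redoing. The hand-in gave no verdict.

I laid the pin in the V-cradle first, then stood the chock over it. After that I placed the plate, the adapter and the gear.

Last camera checks, from both views before hand-in:

| Part | Measured position, x and y (mm) | Top height (mm) | Offset from target |
|---|---|---|---|
| Pin | 542, -330 (before the chock went on) | about 38 | within 1 mm |
| Chock | 545, -330 | about 70 (just after placing) | about 3 mm |
| Adapter | 666, -127 | 65 | about 1 mm |
| Gear | 642, 111 | hub 31 | about 1 mm |
| Plate | 547, 328 | boss 20 | about 4 mm |

- **Level:** the plate's fitted slope was 0.02 or less. The gear's was up to 0.08, on few and noisy points.
- **Adapter and chock:** some fitted slopes were above 0.12 (up to 0.37), but those fits mixed side faces with top faces. I judged both upright from the pictures and their top heights.
- **Pin under the chock:** the last pin fit also picked up chock points (about 50 mm wide). The pin's position is therefore from the clean measurement before the chock was placed, and the final pictures still show it on both posts.
- **Contact forces:** gripping the plate and the gear showed 6–7 N at the wrist, probably the fingertips touching the bench. That is far below the limits.

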